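Moisture check of a sawn sample board

ROBOT

A 6-joint arm with a two-finger parallel gripper is mounted at the origin on the work surface. World frame = base frame: x ahead of the robot, y to its left, z up, the work surface at z = 0. Lengths are in m, angles in rad, forces in N, time in s.
With the tool pointing down it reaches from about 0.35 to 0.85 m from the base axis. Payload 8.1 kg.
Tool frame: the origin (TCP) lies at the centre of the arm's flange, where the gripper is bolted on; the fingertips stand 186 mm ahead of it and the grasp point (between the pads) lies 167 mm ahead of it; z points along the fingers, y is the direction in which the jaws open and shut (so a half turn about z gives the same grasp; the last joint's range is limited). The gripper opens to 93 mm and grips with 3 to 60 N. Pads are 15 mm wide; open, the fingers measure 128 mm over their backs; the gripper's body (75 mm by 188 mm) begins 65 mm behind the grasp point.
Start: joints at [1.251, 0.13, 1.488, -0, 1.523, -0.085], TCP at [0.14, 0.584, 0.405] pointing down, gripper open.
Joint ranges: [-2.96, 2.96], [-0.89, 2.26], [0.02, 2.5], [-1.34, 4.48], [0, 2.73], [-2.66, 2.66]. Speed limits (rad/s): [2.39, 2.39, 2.79, 3.14, 3.14, 3.14].

INTERFACE

Orientations are given as a rotation vector (axis times angle).
In Python, from plant import robot, viewer, order gives the robot as it stands.
- The arm moves only by the tool apply_moves, never from a script. Its argument "deltas" is a list of rows, each a list of 3 entries, a list of its own where there are three numbers: the finger opening in mm, from 0 to 93, then the shift along the tool's x, y, z in mm, then the turn about the tool's z in rad. In form: [[grip, [dx, dy, dz], yaw], ...]. A call has 1 to 5 rows; each row shifts and turns the commanded pose from where the row before left it, along the tool's axes as they then stand; what a row does not reach is not made up. A row lasts 1/8 s, in which the tool goes at most 62.5 mm and 10.7 degrees, less where a joint would pass 70% of its speed; a pose out of reach is approached as far as the arm can. A call is refused whole if a number of a shift passes 62.5 or a number of a turn 0.188, either way. A call with a gripper value outside its range is refused whole. The fingers move at their own pace and stop on an object; "grip_force" is the grip in N (left out, the last holds). Time passes only in rows, so rows that do not move let the fingers close. It gives the time, the measured TCP pose, the force and the opening at its end, in the units of the state.
- robot.read_state(): the state, without advancing time (a new reading comes with each control period).
- viewer.read_camera(name): name is "scene" or "top" or "wrist"; returns the picture (480x640x3 uint8, blue, green, red); there is no depth.
- viewer.get_calibration(name): a dict with "fx", "fy", "cx", "cy" (pixels), "R" (3x3) and "t" (3): a world point X has camera coordinates R X + t. Camera axes: x right, y down, z forward; pixel columns grow to the right and rows downward; lengths in m; the calibration is good to about 2 mm. A picture is of the moment at which its call begins: read the wrist's pose just before it. get_calibration takes no time and is no camera call; for the wrist camera it gives the pose at the moment of the call.
- order.close_job(): hands the job in, once; it reports no verdict.
The state is a dict: "t": time; "q": joint angles; "dq": joint speeds; "joint_torque": joint torques, N m; "tool_pos": TCP position; "orientation": TCP orientation; "force": force on the tool from outside, world axes, zero at the start; "wrist_torque": the same for the moment, N m; "opening": finger opening in m.
Only numpy, scipy, OpenCV 4.12 (cv2) and the standard library are available. Lean on these libraries where they do the work, as an engineer would, in place of code of your own. Each camera call takes 0.05 s, during which the arm holds its last target. There are 200 camera calls.

TASK

Take the grey moisture meter out of its wooden holder and check it first: with the meter upright, press its sprung brass tip lightly on the round steel check pad, about half way in, for a moment. Then put the tip inside the pencilled ring (not the cross) on the sloping sample board, square to the board's face, and press gently until the tip is about half way in. Finish while holding it there: do not let go or put the meter down, never press hard, and leave the tape, the bottle and the offcut alone.

Things in the scene. Friction and masses are not known exactly. Their poses are not given: they have to be found in the camera images.
- meter: Loose moisture meter, 130 mm long, 0.14 kg, upright in the holder at first. Origin: free end of its sprung tip when fully out (starts 10 mm above the table); z runs up the long axis. Along z: brass tip 0-14 mm; steel nose, 18 mm diameter, 14-50; flange, 40 mm diameter, 50-56, resting on the holder; rectangular grey grip 56-130, 40 mm along x by 26 mm along y (grasp across the 26 mm from above).
- meter_grip (a point): Point on the meter's long axis in the middle of the grip, 95 mm from the free end of the tip when fully out, axes as the meter's; at the start 105 mm above the table.
- tip_end (a point): Centre of the flat free end of the meter's brass tip (12 mm diameter); moves with the tip.
- tip (a joint): How far the sprung tip is pushed into the meter, in m: 0 fully out, 0.012 the hard stop. Spring: 1.75 N to start moving, plus 0.35 N per mm: 3.9 N half way, 6 N at the stop.
- holder: Fixed wooden block 70 x 70 mm, 60 mm high, origin centre of its underside, with an upright 25 mm hole right through in which the meter's nose hangs loosely. Lift the meter at least 55 mm straight up to clear it.
- pad_top (a point): Centre of the top of the round steel check pad, 40 mm diameter, level, 14 mm above the table, fixed on a dark wooden square 60 x 60 x 10 mm.
- board: Fixed wooden rest with a sawn sample board. Origin: on the table under the board's middle. The board's face, 180 mm along y, 120 mm along the slope, rises towards the rest's +x (away from the robot) at 0.38 rad (22 degrees); middle 62 mm, edges 40 and 84 mm above the table. Two pencil marks lie half way up the slope, one each side of the middle (30 to 60 mm from it).
- ring_spot (a point): Centre of the pencilled ring (32 mm diameter) on the sample board's face, 62 mm above the table. z points out of the face at right angles, x up the slope, y level along the board.
- cross_spot (a point): Centre of the pencilled cross (37 mm strokes) on the sample board's face, not to be touched. Axes as for the ring.
- tape: Bystander: loose tape roll, 90 mm diameter, 40 mm high, lying flat. Origin centre of its underside.
- glue: Bystander: loose white bottle, 54 mm diameter, 130 mm high. Origin centre of its underside.
- offcut: Bystander: loose wooden offcut 90 x 45 x 35 mm. Origin centre of its underside.
Mind the look-alikes: they are no part of the job. What is shaped like the meter but green is not meant. Of the things that look like the part that bears pad_top, take the one that is farthest to the robot's right at the start.

How it is judged:
By the outcome, as a careful person would: the job done as asked, in the order asked, and still so for the second after the job is handed in, while the arm keeps its last pose, push and grip.
It also fails if it takes over 48 s, if anything falls off the work surface, if the arm or the gripper's body presses on something with over 40 N, if the wrist force passes 120 N, or if a joint passes its speed limit or range.

## Working session

There is one attempt and no reset: what is moved stays moved. The work goes in short steps, Python scripts to look and compute and a tool call to move; the robot and the scene stay as the last step left them, time stands still between calls to the robot, and variables do not carry over. Pictures are saved under pics/ and viewed, about 8 in all and at most 12, crops included, and the job is handed in when it is done.

Besides the shell and the picture viewer there is one more tool, called as a command line: name --argument value ..., lists and objects as JSON in quotes. apply_moves: Moves the arm, as the interface text tells. Its arguments: {"type":"object","properties":{"deltas":{"type":"array"},"grip_force":{"type":"number"}},"required":["deltas"]}

```bash
ls; mkdir -p pics
python3 - <<'E'
from plant import robot, viewer, order
import cv2
s=robot.read_state(); print(s)
for n in ("scene","top"):
    cv2.imwrite(f"pics/{n}0.png",viewer.read_camera(n)); print(n,viewer.get_calibration(n))
E
```

```text
pics
{'t': 0.0, 'q': array([ 1.25059356e+00,  1.31155825e-01,  1.48927010e+00, -1.85904035e-05,
        1.52296450e+00, -8.54351509e-02]), 'dq': array([ 0.00019785, -0.00050918, -0.0011223 , -0.00154341, -0.00111519,
        0.00097684]), 'joint_torque': array([-8.24915478e-04, -5.59835923e+01, -4.91763854e+01,  7.69017823e-02,
        3.45958758e-02, -1.41671530e-04]), 'tool_pos': array([0.13950251, 0.58332963, 0.40369536]), 'orientation': array([-3.67883968e-01, -3.11963094e+00,  2.77161865e-03]), 'force': array([ 0.16563893,  0.63033296, -0.25940407]), 'wrist_torque': array([-0.04168945, -0.0286853 , -0.00241723]), 'opening': 0.0928372438664075}
scene {'fx': 520.9528088052411, 'fy': 520.9528088052411, 'cx': 311.7030941262579, 'cy': 234.05492092676153, 'R': array([[ 0.40431687,  0.91455667,  0.01067578],
       [ 0.78640143, -0.34165326, -0.51463175],
       [-0.46701248,  0.21646975, -0.85734485]]), 't': array([-0.21677699, -0.39122459,  1.48709802])}
top {'fx': 612.5911525296198, 'fy': 612.5911525296198, 'cx': 320.32273546611646, 'cy': 247.0290795619502, 'R': array([[-0.01862054, -0.99981075,  0.0056332 ],
       [-0.99790619,  0.01823544, -0.06205409],
       [ 0.06193962, -0.00677688, -0.99805689]]), 't': array([-0.0067198 ,  0.55671221,  1.38317047])}
```

View pics/top0.png

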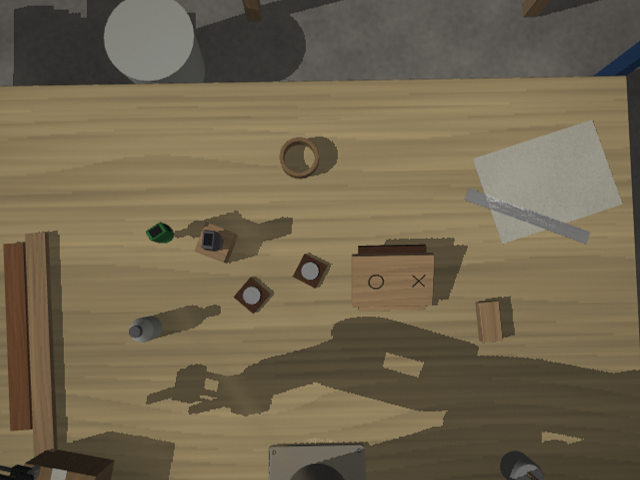

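View pics/scene0.png

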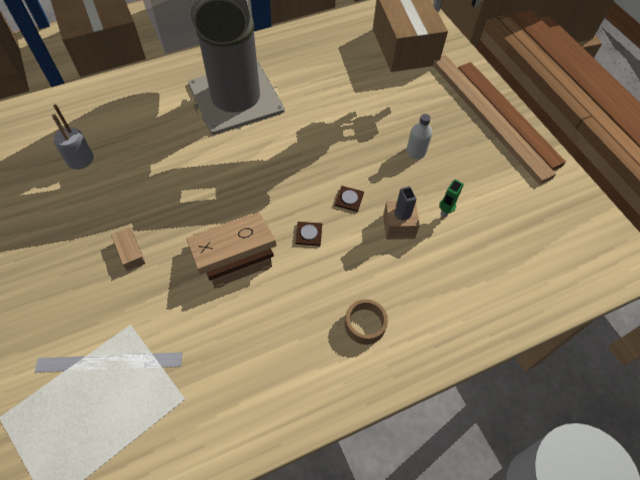

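The top picture shows two look-alike pairs:
- **Meters:** grey in the holder at (210,240), and green at (159,232), which isn't wanted.
- **Pads:** (251,296) and (310,271). The right-hand one, (310,271), is farthest to the robot's right.

On the board, the ring is at (376,282) and the cross at (419,281). Next I'll measure these and check them in a close crop.

```bash
cat > h.py <<'E'
import numpy as np, cv2
from plant import robot, viewer, order
from scipy.spatial.transform import Rotation as Rn
def ray(c,u,v,z):
    d=c['R'].T@np.array([(u-c['cx'])/c['fx'],(v-c['cy'])/c['fy'],1.]); o=-c['R'].T@c['t']
    return o+d*(z-o[2])/d[2]
def proj(c,X):
    p=c['R']@np.asarray(X)+c['t']; return np.array([c['fx']*p[0]/p[2]+c['cx'],c['fy']*p[1]/p[2]+c['cy']])
def tri(c1,p1,c2,p2):
    A=[];b=[]
    for c,p in((c1,p1),(c2,p2)):
        d=ray(c,*p,0)-(o:=-c['R'].T@c['t']); d/=np.linalg.norm(d); P=np.eye(3)-np.outer(d,d); A.append(P); b.append(P@o)
    return np.linalg.lstsq(np.vstack(A),np.hstack(b),rcond=None)[0]
E
python3 - <<'E'
from h import *
T=viewer.get_calibration("top");S=viewer.get_calibration("scene")
for n,p,z,q in [("meter",(209,240),.14,(406,191)),("green",(157,231),.13,(456,185)),("padR",(310,271),.014,(309,232)),("padL",(251.5,296),.014,(349,198)),("ring",(376,282),.062,(245.5,233)),("cross",(419,281),.062,(206,247)),("tape",(299,157),.04,(366,318)),("glue",(136,332),.13,(425,119)),("offcut",(489,322),.035,None)]:
    print(n,ray(T,*p,z).round(3), tri(T,p,S,q).round(3) if q else '')
t=cv2.imread('pics/top0.png'); s=cv2.imread('pics/scene0.png')
a=cv2.resize(t[205:315,140:270],None,fx=3,fy=3,interpolation=2)   # meter+pad
b=cv2.resize(s[170:260,370:480],None,fx=3.6,fy=3.667,interpolation=2)
c=cv2.resize(t[235:320,290:445],(786,431)[::1] and (600,330),interpolation=2)
W=np.zeros((600,800,3),np.uint8); W[:330,:390]=a; W[:330,400:796]=b; W[335:600,:480]=cv2.resize(c,(480,265)); cv2.imwrite('pics/crop1.png',W)
E
```

```text
meter [0.568 0.216 0.14 ] [0.566 0.213 0.148]
green [0.59  0.326 0.13 ] [0.59  0.326 0.137]
padR [0.502 0.008 0.014] [0.502 0.008 0.012]
padL [0.448 0.142 0.014] [0.447 0.142 0.004]
ring [ 0.474 -0.138  0.062] [ 0.474 -0.138  0.061]
cross [ 0.475 -0.233  0.062] [ 0.475 -0.232  0.063]
tape [0.761 0.028 0.04 ] [0.761 0.027 0.038]
glue [0.379 0.37  0.13 ] [0.379 0.373 0.123]
offcut [ 0.38  -0.392  0.035]
```

View pics/crop1.png

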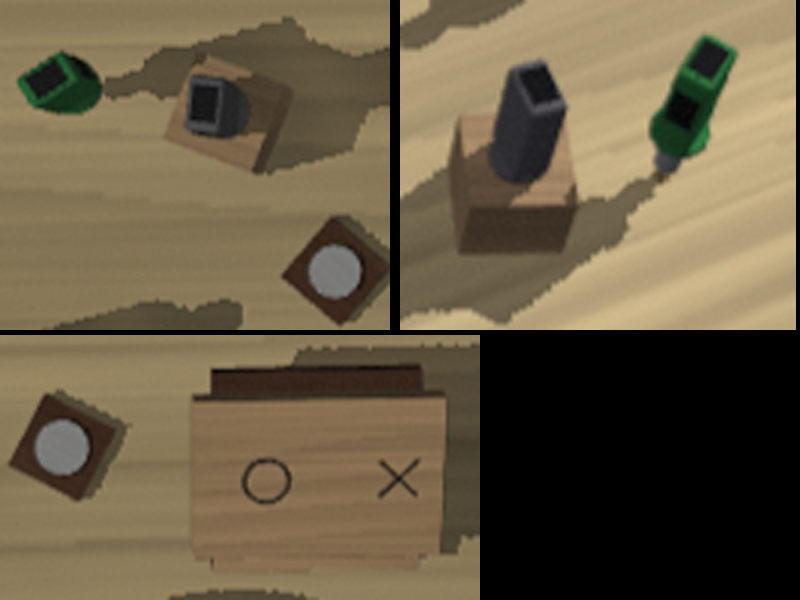

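The close crop confirms both choices: the grey meter hangs in the holder with its grip about 5° off the world axes, and the right-hand pad is the one I want. Since the moves can't tilt the tool, I'll do the upright check first. Then I'll pivot the meter in the jaws against the rim of its own holder hole.

First I'll work out the travel to a point above the meter.

```bash
cat >> h.py <<'E'
def go(x,y,z,yaw=None):
    """remaining delta in tool axes (mm) and yaw turn; yaw = world angle of tool y axis, mod pi"""
    s=robot.read_state(); M=Rn.from_rotvec(s['orientation']).as_matrix()
    a=np.arctan2(M[1,1],M[0,1]); 
    print('t',round(s['t'],2),'pos',s['tool_pos'].round(4),'ydir',round(a,3),'zaxis',M[:,2].round(4),'F',s['force'].round(2),'open',round(s['opening'],4),'q6',s['q'][5].round(2))
    print('delta now-axes mm',(1000*M.T@(np.array([x,y,z])-s['tool_pos'])).round(1))
    if yaw is not None:
        d=-((yaw-a+np.pi/2)%np.pi-np.pi/2); M2=M@Rn.from_euler('z',d).as_matrix()
        print('turn',round(d,3),'after-turn delta',(1000*M2.T@(np.array([x,y,z])-s['tool_pos'])).round(1))
E
python3 -c "
from h import *
go(.567,.215,.40,np.pi/2-.09)"
```

```text
t 0.1 pos [0.1395 0.5833 0.4038] ydir 1.336 zaxis [-5.0e-04 -1.6e-03 -1.0e+00] F [-0.02 -0.46  0.45] open 0.093 q6 -0.09
delta now-axes mm [-501.5 -258.8    4.2]
turn -0.145 after-turn delta [-458.9 -328.4    4.2]
```

apply_moves --deltas '[[93,[0,0,0],-0.145],[93,[-46,-33,0],0],[93,[-46,-33,0],0],[93,[-46,-33,0],0],[93,[-46,-33,0],0]]'

```text
t: 0.72
tool_pos: [0.3119, 0.4342, 0.4043]
orientation: [-0.14, -3.138, 0.001]
force: [1.1, 0.2, 0.8]
opening: 0.0929
```

apply_moves --deltas '[[93,[-46,-33,0],0],[93,[-46,-33,0],0],[93,[-46,-33,0],0],[93,[-46,-33,0],0],[93,[-46,-33,0],0]]'

```text
t: 1.35
tool_pos: [0.5263, 0.2491, 0.4044]
orientation: [-0.141, -3.138, 0.0]
force: [0.1, -0.0, 0.8]
opening: 0.093
```

apply_moves --deltas '[[70,[-20,0,0],0],[70,[0,0,0],0]]'

```text
t: 1.6
tool_pos: [0.5461, 0.2479, 0.4038]
orientation: [-0.144, -3.137, 0.001]
force: [-0.3, -0.2, -0.4]
opening: 0.0775
```

Run:
```python
from h import *
go(.567,.215,.40,np.pi/2-.09)
c=viewer.get_calibration("wrist"); im=viewer.read_camera("wrist"); cv2.imwrite("pics/w1.png",im)
print(c); np.save("w1.npy",c,allow_pickle=True)
print('proj top',proj(c,[.567,.215,.14]),'holder top',proj(c,[.567,.215,.06]))
```

```text
t 1.6 pos [0.5461 0.2479 0.4038] ydir 1.479 zaxis [-1.3e-03 -5.0e-04 -1.0e+00] F [-0.33 -0.19 -0.45] open 0.0775 q6 -1.14
delta now-axes mm [-23.9 -30.9   3.8]
turn -0.002 after-turn delta [-23.8 -30.9   3.8]
{'fx': 380.2085411307265, 'fy': 380.2085411307265, 'cx': 315.70751055368953, 'cy': 242.1988905044857, 'R': array([[ 9.12812229e-02,  9.95825147e-01, -1.25446821e-04],
       [ 9.50154359e-01, -8.70571465e-02,  2.99378936e-01],
       [ 2.98118152e-01, -2.74468692e-02, -9.54134287e-01]]), 't': array([-0.29733734, -0.53177777,  0.23526661])}
proj top [270.48783153 285.49394671] holder top [280.61669751 249.11452105]
```

View pics/w1.png

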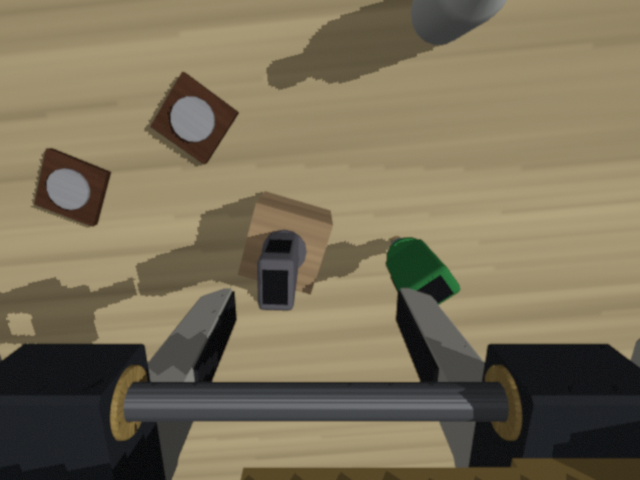

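The wrist view shows the grey meter's top at about (277,287), roughly square to the jaws, with the green one at (425,270). I'll measure the position and yaw of its top face from this picture.

Run:
```python
from h import *
im=cv2.imread('pics/w1.png'); c=np.load('w1.npy',allow_pickle=True).item()
g=im[255:320,250:310].max(2)
m=(g<22).astype(np.uint8); n,l,st,ce=cv2.connectedComponentsWithStats(m)
print(st[1:][st[1:,4]>40],ce[1:][st[1:,4]>40])
hsv=cv2.cvtColor(im,cv2.COLOR_BGR2HSV)[255:320,250:310]
gm=((hsv[...,1]<70)).astype(np.uint8)
for r in range(0,65,4): print(r+255,''.join(f'{v:4d}' for v in g[r,::3]))
for i in range(1,n):
    if st[i,4]>200:
        pts=np.argwhere(l==i)[:,::-1]+[250,255]
        W=np.array([ray(c,u,v,.14)[:2] for u,v in pts.astype(float)])
        box=cv2.minAreaRect((W*1000).astype(np.float32)); print(box)
```

```text
[[ 14  16  22  20 107]
 [ 14  27  23  21 176]] [[23.12149533 25.02803738]
 [24.23295455 39.13068182]]
255   85  85  86  80  53  57  58  58  59  58  58  59  58  62  69  76  83  91  92 154
259   84  84  85  61  72  73  73  73  72  71  71  72  68  71  75  74  78  90 104 149
263   89  87  80  67  88  90  90  89  89  90  92  90  90  93  89  75  84  94 146 149
267   88  90  84  66  88  89  89  90  91  91  92  92  92  95  91  76  97 139 142 145
271   86  85  81  63  45  22  24  24  25  25  24  26  30  86  91  74 122 137 138 139
275   87  86  81  61  45  20  21  22  24  21  21  23  24  87  92  75 136 144 141 136
279   95  91  84  58  47  24  22  19  20  22  23  21  24  90  88  75 142 147 146 147
283   99  99  94  61  50  20  24  23  21  22  20  22  24  89  90  81 134 135 136 137
287  106 106 100  64  50  23  22  19  23  23  23  22  25  90  89  92 145 143 120  83
291  105 106 101  62  52  21  22  22  22  21  20  21  21  88  89 122 152 139  92  87
295  134 105 100  61  50  21  22  20  22  20  20  22  24  90  87 142 163 163 162 158
299  165 142  99  58  51  24  21  23  19  20  20  25  25  90  88 145 156 157 157 156
303  158 158 151  61  61  37  31  34  32  30  29  29  29  90  88 151 154 154 155 155
307  154 154 155  98  81  84  85  85  86  88  89  90  90  90 110 156 157 158 157 156
311  157 157 158 159 155 152 153 152 153 152 153 143 143 154 161 163 164 165 165 166
315  165 166 166 168 168 169 169 170 170 170 171 171 172 172 172 172 172 172 172 173
319  173 172 173 173 173 173 174 174 174 174 173 174 173 173 174 174 174 173 174 173
```

Run:
```python
from h import *
im=cv2.imread('pics/w1.png'); c=np.load('w1.npy',allow_pickle=True).item()
g=im.max(2); m=np.zeros_like(g); m[266:310,255:300]=g[266:310,255:300]<40
pts=np.argwhere(m)[:,::-1]
W=np.array([ray(c,u,v,.14)[:2] for u,v in pts.astype(float)])
print(cv2.minAreaRect((W*1000).astype(np.float32)),len(pts), (cv2.minAreaRect(pts.astype(np.float32))))
for p in [(259,308),(294,308),(276.5,287)]: print(ray(c,*p,.14).round(4))
go(.565,.213,.272)
```

```text
((568.4946899414062, 217.8861541748047), (16.539386749267578, 25.1084041595459), 82.38609313964844) 798 ((275.0, 286.5), (33.0, 24.0), 90.0)
[0.5835 0.2047 0.14  ]
[0.5858 0.2294 0.14  ]
[0.5685 0.219  0.14  ]
t 1.65 pos [0.5452 0.2486 0.4039] ydir 1.48 zaxis [-1.6e-03 -3.0e-04 -1.0e+00] F [-0.45  0.32  0.17] open 0.0738 q6 -1.14
delta now-axes mm [-23.2 -33.6 131.9]
```

apply_moves --deltas '[[60,[-25.5,-29,0],0],[60,[0,0,44],0],[60,[0,0,44],0],[60,[0,0,44],0],[60,[0,0,0],0]]' --grip_force 15

```text
t: 2.28
tool_pos: [0.565, 0.218, 0.2684]
orientation: [-0.138, -3.13, 0.004]
force: [-0.6, -0.4, 0.2]
opening: 0.0605
```

Run:
```python
from h import *
go(.568,.217,.272)
```

```text
t 2.27 pos [0.565  0.218  0.2684] ydir 1.482 zaxis [-0.0086 -0.0023 -1.    ] F [-0.61 -0.39  0.21] open 0.0605 q6 -1.2
delta now-axes mm [-3.  -0.7 -3.7]
```

apply_moves --deltas '[[60,[-2,0,-1],0],[15,[0,0,0],0],[15,[0,0,0],0],[15,[0,0,0],0],[15,[0,0,0],0]]'

```text
t: 2.9
tool_pos: [0.5701, 0.2174, 0.2741]
orientation: [0.141, 3.138, 0.0]
force: [-0.8, 0.3, 3.3]
opening: 0.0261
```

apply_moves --deltas '[[15,[0,0,0],0],[15,[0,0,0],0]]'

```text
t: 3.15
tool_pos: [0.5701, 0.2174, 0.2741]
orientation: [0.141, 3.138, 0.0]
force: [-0.6, -0.8, 3.7]
opening: 0.0259
```

Run:
```python
from h import *
go(.568,.217,.272)
```

```text
t 3.15 pos [0.5701 0.2174 0.2741] ydir 1.481 zaxis [ 4.e-04  0.e+00 -1.e+00] F [-0.63 -0.79  3.68] open 0.0259 q6 -1.2
delta now-axes mm [ 2.  -0.6  2.1]
```

apply_moves --deltas '[[15,[0,0,-20],0],[15,[0,0,-30],0],[15,[0,0,-30],0],[15,[0,0,0],0]]'

```text
t: 3.65
tool_pos: [0.5709, 0.2178, 0.3578]
orientation: [0.141, 3.132, 0.003]
force: [-0.1, 0.5, -1.8]
opening: 0.0261
```

Run:
```python
from h import *
go(.502,.008,.344)
c=viewer.get_calibration("wrist"); cv2.imwrite("pics/w2.png",viewer.read_camera("wrist")); np.save("w2.npy",c,allow_pickle=True)
cv2.imwrite("pics/s2.png",viewer.read_camera("scene"))
```

```text
t 3.65 pos [0.5709 0.2178 0.3578] ydir 1.481 zaxis [ 0.0062  0.0018 -1.    ] F [-0.06  0.54 -1.78] open 0.0261 q6 -1.2
delta now-axes mm [  49.9 -215.2   13. ]
```

View pics/w2.png

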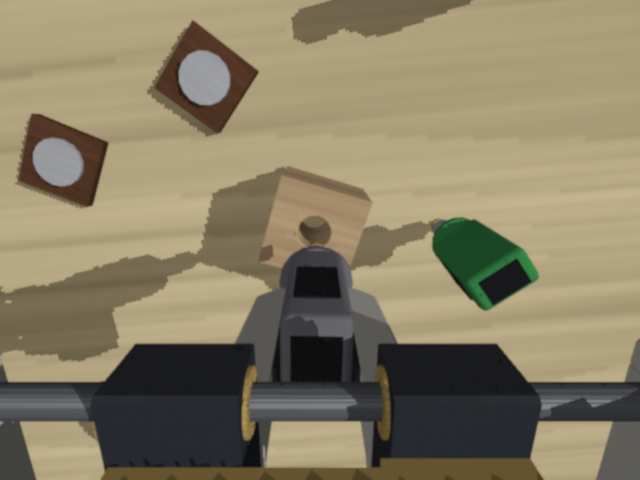

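The meter is lifted clear and upright in the jaws, and the empty hole shows at (315,230). Next I'll carry it above the right-hand pad.

apply_moves --deltas '[[15,[10,-43,0],0],[15,[10,-43,0],0],[15,[10,-43,0],0],[15,[10,-43,0],0],[15,[10,-43,0],0]]' --grip_force 20

```text
t: 4.38
tool_pos: [0.4997, 0.0067, 0.3516]
orientation: [-0.141, -3.135, -0.0]
force: [1.4, -0.1, -2.0]
opening: 0.0259
```

apply_moves --deltas '[[15,[0,0,0],0]]'

```text
t: 4.5
tool_pos: [0.4997, 0.0056, 0.3518]
orientation: [-0.146, -3.135, 0.001]
force: [0.6, 1.1, -1.8]
opening: 0.0257
```

Run:
```python
from h import *
c=np.load('w2.npy',allow_pickle=True).item()
print('hole',ray(c,315,230.5,.06).round(4)); 
im=cv2.imread('pics/w2.png')
def discs(im,c):
    h=cv2.cvtColor(im,cv2.COLOR_BGR2HSV); m=cv2.inRange(h,(0,0,120),(179,45,220))
    n,l,st,ce=cv2.connectedComponentsWithStats(m)
    for i in range(1,n):
        if st[i,4]>300: print(st[i],ce[i].round(1),ray(c,*ce[i],.014).round(4))
discs(im,c)
go(.502,.008,.29)
c=viewer.get_calibration("wrist"); im=viewer.read_camera("wrist"); cv2.imwrite("pics/w3.png",im); np.save("w3.npy",c,allow_pickle=True)
discs(im,c)
cs=viewer.get_calibration("scene"); im=viewer.read_camera("scene"); cv2.imwrite("pics/s3.png",im); 
s=robot.read_state()['tool_pos']
for z in (.167,.264): print('expected px',proj(cs,s-[0,0,z]).round(1))
print('pad',proj(cs,[.502,.008,.014]))
t=viewer.read_camera("top"); cv2.imwrite("pics/t3.png",t)
W=np.hstack([cv2.resize(im[140:280,240:380],(560,560),interpolation=2)]); cv2.imwrite("pics/crop3.png",W)
```

```text
hole [0.5668 0.2191 0.06  ]
[ 179   50   51   55 2185] [203.8  77.3] [0.448  0.1426 0.014 ]
[  33  138   50   48 1853] [ 57.2 161.4] [0.501  0.0093 0.014 ]
[249 404 103   5 406] [298.9 405.5] [0.7663 0.1845 0.014 ]
t 4.5 pos [0.4997 0.0056 0.3518] ydir 1.477 zaxis [-3.2e-03 -4.0e-04 -1.0e+00] F [ 0.61  1.13 -1.77] open 0.0257 q6 -1.57
delta now-axes mm [-2.3  2.6 61.8]
[ 452  125   49   50 1918] [476.1 149.4] [0.4478 0.1421 0.014 ]
[ 296  205   46   43 1514] [318.5 225.9] [0.5    0.0087 0.014 ]
[351 288  37  36 310] [367.8 303.4] [0.5777 0.0472 0.014 ]
[249 404 100   5 430] [301.1 405.7] [ 0.6854 -0.0259  0.014 ]
expected px [309.2 188.6]
expected px [308.9 213.8]
pad [309.042952   231.37584993]
```

View pics/crop3.png

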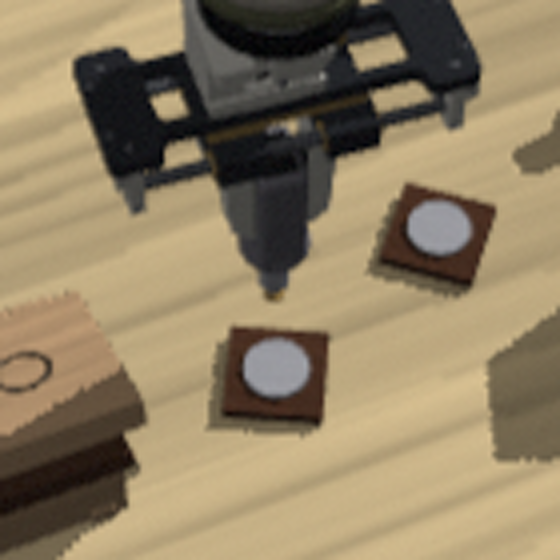

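The crop shows the brass tip at about (308,214), right where I predicted. So the meter is upright, with the tip 264 mm below the TCP. Lowering onto the pad.

apply_moves --deltas '[[15,[-1.5,3,30],0],[15,[0,0,25],0],[15,[0,0,12],0],[15,[0,0,0],0],[15,[0,0,0],0]]'

```text
t: 5.28
tool_pos: [0.5032, 0.011, 0.2878]
orientation: [0.14, 3.137, -0.0]
force: [0.0, 0.1, -2.1]
opening: 0.0262
```

apply_moves --deltas '[[15,[0,0,3],0],[15,[0,0,3],0],[15,[0,0,0],0]]'

```text
t: 5.65
tool_pos: [0.5026, 0.0106, 0.2806]
orientation: [-0.141, -3.138, 0.0]
force: [0.1, -0.7, -0.9]
opening: 0.0262
```

apply_moves --deltas '[[15,[0,0,3],0],[15,[0,0,0],0]]'

```text
t: 5.9
tool_pos: [0.5028, 0.0106, 0.2778]
orientation: [0.141, 3.138, -0.0]
force: [0.9, 0.4, 1.4]
opening: 0.0261
```

apply_moves --deltas '[[15,[0,0,3],0],[15,[0,0,0],0],[15,[0,0,0],0]]'

```text
t: 6.28
tool_pos: [0.5028, 0.0107, 0.275]
orientation: [0.141, 3.138, -0.0]
force: [-0.1, -1.4, 1.6]
opening: 0.0258
```

apply_moves --deltas '[[15,[0,0,1],0],[15,[0,0,0],0],[15,[0,0,0],0]]'

```text
t: 6.65
tool_pos: [0.5028, 0.0107, 0.2739]
orientation: [0.141, 3.138, -0.0]
force: [0.8, -0.8, 2.6]
opening: 0.0264
```

Run:
```python
from h import *
f=[]
for i in range(5):
    im=viewer.read_camera("scene"); s=robot.read_state(); f.append(s['force'])
print(np.mean(f,0),np.std(f,0),s['tool_pos'])
cs=viewer.get_calibration("scene"); print(proj(cs,s['tool_pos']-[0,0,.264]).round(1))
cv2.imwrite("pics/s4.png",cv2.resize(im[180:260,270:350],(560,560),interpolation=2))
```

```text
[ 1.06983996 -0.44270386  1.37741625] [0.46896538 0.7350085  0.47795467] [0.5027599  0.01066064 0.27386662]
[310.2 232.1]
```

View pics/s4.png

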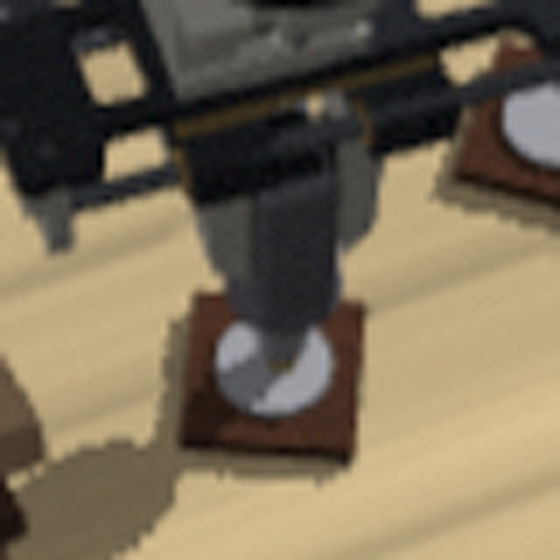

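The tip is on the pad disc near its centre. Force (about 3.3 N) and height agree on about 4.3 mm in, so I'll press 1.5 mm more, hold, then lift.

apply_moves --deltas '[[15,[0,0,1.5],0],[15,[0,0,0],0],[15,[0,0,0],0],[15,[0,0,0],0],[15,[0,0,0],0]]'

```text
t: 7.52
tool_pos: [0.5027, 0.0107, 0.2723]
orientation: [0.141, 3.138, -0.0]
force: [1.5, -0.8, 3.1]
opening: 0.0259
```

apply_moves --deltas '[[15,[0,0,-10],0],[15,[0,0,-35],0],[15,[0,0,-35],0],[15,[0,0,0],0]]'

```text
t: 8.02
tool_pos: [0.5033, 0.0107, 0.3553]
orientation: [0.141, 3.134, 0.0]
force: [-0.3, 0.5, -0.8]
opening: 0.0262
```

Run:
```python
from h import *
c=viewer.get_calibration("wrist"); im=viewer.read_camera("wrist"); cv2.imwrite("pics/w5.png",im)
# board yaw from top picture: far/near face edges, and marks
t=cv2.imread('pics/top0.png'); T=viewer.get_calibration("top")
g=cv2.cvtColor(t,cv2.COLOR_BGR2GRAY)
R=g[260:302,355:432]; m=(R<70).astype(np.uint8)
n,l,st,ce=cv2.connectedComponentsWithStats(m)
for i in range(1,n):
    if st[i,4]>20: print(st[i]+np.array([355,260,0,0,0]),(st[i,:2]+st[i,2:4]/2-.5+[355,260]), ray(T,*(st[i,:2]+st[i,2:4]/2-.5+[355,260]),.062).round(4))
# board near edge z=.04: per-column gradient rows
for rows,z in (((295,312),.04),((248,262),.084)):
    G=np.abs(np.diff(g[rows[0]:rows[1]].astype(int),axis=0)); cols=np.arange(360,428)
    r=G[:,cols].argmax(0)+rows[0]+.5; k=np.polyfit(cols,r,1); k=np.polyfit(cols[abs(r-np.polyval(k,cols))<1.5],r[abs(r-np.polyval(k,cols))<1.5],1)
    a=ray(T,360,np.polyval(k,360),z);b=ray(T,428,np.polyval(k,428),z); print(a.round(3),b.round(3),'yaw',-(b-a)[0]/(b-a)[1]*-1)
go(.5668,.2191,.36)
```

```text
[368 275  16  14  53] [375.5 281.5] [ 0.4753 -0.137   0.062 ]
[412 275  13  12  35] [418.  280.5] [ 0.4758 -0.2309  0.062 ]
[ 0.429 -0.103  0.04 ] [ 0.414 -0.255  0.04 ] yaw 0.1014378970346299
[ 0.532 -0.103  0.084] [ 0.532 -0.251  0.084] yaw -0.0034146629636741437
t 8.07 pos [0.5027 0.0108 0.3531] ydir 1.481 zaxis [ 1.4e-03  1.0e-04 -1.0e+00] F [ 0.35  0.39 -2.45] open 0.0257 q6 -1.56
delta now-axes mm [-45.1 213.2  -6.8]
```

apply_moves --deltas '[[15,[0,0,0],-0.09],[15,[-16.5,52,0],0],[15,[-16.5,52,0],0],[15,[-16.5,52,0],0],[15,[-16.5,52,0],0]]'

```text
t: 8.7
tool_pos: [0.5681, 0.2202, 0.3496]
orientation: [0.0, -3.138, 0.002]
force: [0.6, -0.9, -0.6]
opening: 0.026
```

apply_moves --deltas '[[15,[0,0,0],0],[15,[0,0,0],0]]'

```text
t: 8.95
tool_pos: [0.5679, 0.2185, 0.35]
orientation: [0.002, -3.138, 0.002]
force: [0.1, 0.4, -1.9]
opening: 0.0261
```

Run:
```python
from h import *
go(.5685,.2183,.302)
```

```text
t 8.95 pos [0.5679 0.2185 0.35  ] ydir 1.572 zaxis [-0.0037 -0.0015 -1.    ] F [ 0.13  0.41 -1.91] open 0.0261 q6 -1.29
delta now-axes mm [-0.8 -0.1 48. ]
```

Lowering the nose about 8 mm into the hole while watching the force.

apply_moves --deltas '[[15,[0,0,22],0],[15,[0,0,14],0],[15,[0,0,6],0],[15,[0,0,0],0]]'

```text
t: 9.45
tool_pos: [0.5684, 0.2181, 0.3098]
orientation: [-0.001, -3.141, 0.001]
force: [0.3, -0.3, -2.2]
opening: 0.026
```

apply_moves --deltas '[[15,[0,0,5],0],[15,[0,0,0],0]]' --grip_force 8

```text
t: 9.7
tool_pos: [0.5686, 0.2187, 0.3053]
orientation: [-0.0, 3.141, 0.0]
force: [-0.6, -0.0, -2.1]
opening: 0.0261
```

Run:
```python
from h import *
go(.5685,.2183,.302)
for i in range(3): viewer.read_camera("top"); print(robot.read_state()['force'].round(1),robot.read_state()['tool_pos'].round(4))
```

```text
t 9.7 pos [0.5686 0.2187 0.3053] ydir 1.571 zaxis [ 1.e-04  0.e+00 -1.e+00] F [-0.63 -0.02 -2.06] open 0.0261 q6 -1.29
delta now-axes mm [ 0.1 -0.4  3.3]
[-0.3  0.1 -1.3] [0.5686 0.2187 0.3054]
[ 0.5  0.3 -1.6] [0.5687 0.2188 0.3055]
[-0.4  0.  -2.2] [0.5687 0.2188 0.3055]
```

apply_moves --deltas '[[15,[0,0,4],0],[15,[4,0,0],0],[15,[4,0,0],0],[15,[0,0,0],0]]'

```text
t: 10.35
tool_pos: [0.5603, 0.2187, 0.3014]
orientation: [-0.001, 3.142, -0.0]
force: [0.9, -2.0, -1.1]
opening: 0.0257
```

apply_moves --deltas '[[15,[4,0,0],0],[15,[0,0,0],0]]'

```text
t: 10.6
tool_pos: [0.5564, 0.2187, 0.3015]
orientation: [-0.0, 3.141, -0.0]
force: [0.7, -1.5, -0.7]
opening: 0.0259
```

apply_moves --deltas '[[15,[5,0,0],0],[15,[5,0,0],0],[15,[4,0,0],0],[15,[4,0,0],0],[15,[0,0,0],0]]'

```text
t: 11.22
tool_pos: [0.5382, 0.2187, 0.3011]
orientation: [0.001, -3.141, 0.0]
force: [0.7, 0.7, -1.4]
opening: 0.026
```

Run:
```python
from h import *
go(.534,.2187,.302)
im=viewer.read_camera("scene"); w=viewer.read_camera("wrist")
cv2.imwrite("pics/s6.png",im)
W=np.hstack([cv2.resize(im[130:250,340:460],(480,480),interpolation=2), cv2.resize(w[150:400,235:395],(307,480),interpolation=2)]); cv2.imwrite("pics/c6.png",W)
cs=viewer.get_calibration("scene"); G=robot.read_state()['tool_pos']-[0,0,.167]
for th in (0,.2,.3,.38,.45):
    a=np.array([-np.sin(th),0,np.cos(th)]); print(th,'top-far ',proj(cs,G+.033*a).round(1),'tip',proj(cs,G-.097*a).round(1),'crop top',((proj(cs,G+.033*a)-[340,130])*4).round(0))
```

```text
t 11.22 pos [0.5382 0.2187 0.3011] ydir 1.571 zaxis [-7.e-04 -1.e-04 -1.e+00] F [ 0.67  0.71 -1.44] open 0.026 q6 -1.27
delta now-axes mm [ 4.2 -0.  -0.9]
0 top-far  [404.4 175.3] tip [395.5 208.4] crop top [258. 181.]
0.2 top-far  [402.9 173.3] tip [399.6 214.1] crop top [252. 173.]
0.3 top-far  [402.1 172.4] tip [401.6 216.6] crop top [248. 170.]
0.38 top-far  [401.5 171.8] tip [403.3 218.4] crop top [246. 167.]
0.45 top-far  [401.  171.4] tip [404.8 219.8] crop top [244. 166.]
```

View pics/c6.png

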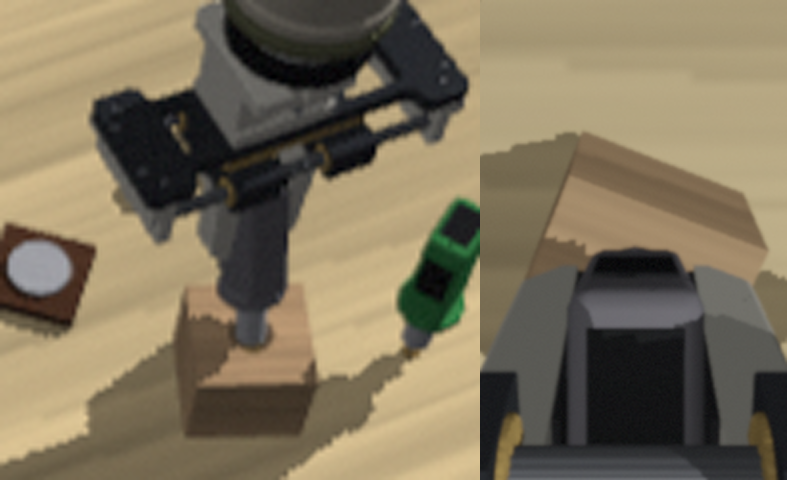

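apply_moves --deltas '[[15,[4.5,0,0],0],[15,[0,0,0],0]]'

```text
t: 11.58
tool_pos: [0.5339, 0.2187, 0.3013]
orientation: [0.0, -3.142, 0.0]
force: [1.1, -1.1, 0.1]
opening: 0.0256
```

apply_moves --deltas '[[15,[0,0,0],0],[15,[5.5,0,-14],0],[15,[11,0,-28],0],[15,[0,0,-25],0],[15,[0,0,0],0]]' --grip_force 25

```text
t: 12.2
tool_pos: [0.518, 0.2191, 0.3711]
orientation: [-0.001, 3.137, 0.003]
force: [0.5, 0.5, -2.3]
opening: 0.0258
```

```bash
cat > look.py <<'E'
from h import *
import sys
n=sys.argv[1]
go(.4745,-.1375,.40)
im=viewer.read_camera("scene"); cs=viewer.get_calibration("scene"); G=robot.read_state()['tool_pos']-[0,0,.167]
cv2.imwrite(f"pics/s{n}.png",im)
p0=proj(cs,G-.07*np.array([0,0,1])); u0,v0=int(p0[0])-40,int(p0[1])-45
W=cv2.resize(im[v0:v0+80,u0:u0+80],(560,560),interpolation=2)
for th in (.2,.3,.38,.46,.56):
    a=np.array([-np.sin(th),0,np.cos(th)]); p=(proj(cs,G-.097*a)-[u0,v0])*7; q=(proj(cs,G-.053*a)-[u0,v0])*7; print(th,'crop tip',p.round(0),'flange',q.round(0))
cv2.imwrite(f"pics/c{n}.png",W); print('crop origin',u0,v0)
E
python3 look.py 7
```

```text
t 12.2 pos [0.518  0.2191 0.3711] ydir 1.571 zaxis [ 0.0043  0.0017 -1.    ] F [ 0.48  0.49 -2.35] open 0.0258 q6 -1.26
delta now-axes mm [  43.6 -356.5  -29.7]
0.2 crop tip [300. 412.] flange [308. 312.]
0.3 crop tip [315. 429.] flange [316. 321.]
0.38 crop tip [327. 442.] flange [323. 328.]
0.46 crop tip [340. 452.] flange [330. 334.]
0.56 crop tip [355. 464.] flange [338. 339.]
crop origin 357 132
```

View pics/c7.png

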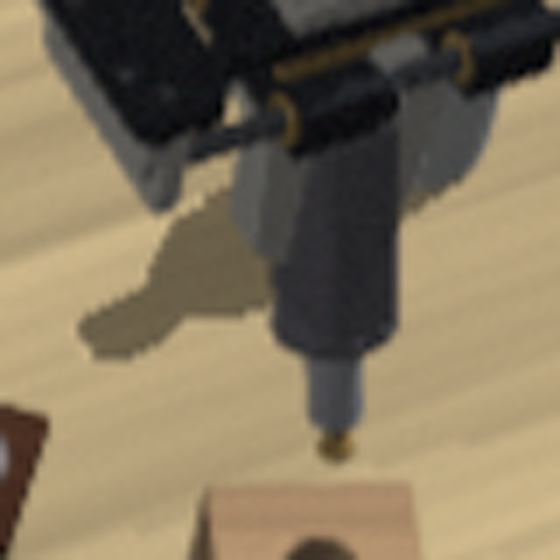

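The crop shows the meter tilted the right way, tip at (336,451), but the scene view only bounds the angle to about 0.3-0.45 rad. I'll refine it from the wrist camera, using the screen edges on the grip and the upright picture as the reference.

Run:
```python
from h import *
s=robot.read_state(); c=viewer.get_calibration("wrist"); im=viewer.read_camera("wrist"); cv2.imwrite("pics/w7.png",im); np.save("w7.npy",[c,s],allow_pickle=True)
for f in ("pics/w2.png","pics/w7.png"):
    g=cv2.imread(f).max(2)
    print(f); print(' '.join(f'{r}:{int(np.median(g[r,312:322]))}' for r in range(225,400,1)))
M=Rn.from_rotvec(s['orientation']).as_matrix(); print('cam R in tool',(c['R']@M).round(4).tolist(),'center tool',(M.T@(-c['R'].T@c['t']-s['tool_pos'])).round(4))
```

```text
pics/w2.png
225:112 226:106 227:95 228:88 229:85 230:84 231:82 232:83 233:84 234:87 235:89 236:91 237:91 238:89 239:89 240:91 241:95 242:100 243:115 244:129 245:108 246:81 247:73 248:84 249:98 250:96 251:78 252:66 253:65 254:64 255:65 256:65 257:65 258:65 259:66 260:65 261:65 262:65 263:66 264:65 265:63 266:53 267:31 268:19 269:17 270:17 271:17 272:17 273:17 274:16 275:17 276:16 277:17 278:15 279:18 280:17 281:16 282:16 283:17 284:18 285:17 286:16 287:18 288:16 289:16 290:19 291:16 292:15 293:17 294:17 295:21 296:26 297:37 298:54 299:65 300:67 301:68 302:68 303:68 304:68 305:68 306:68 307:68 308:68 309:68 310:68 311:69 312:70 313:74 314:80 315:84 316:90 317:95 318:99 319:102 320:103 321:103 322:104 323:103 324:100 325:94 326:85 327:78 328:71 329:68 330:68 331:67 332:68 333:68 334:64 335:57 336:40 337:22 338:16 339:16 340:15 341:15 342:14 343:16 344:16 345:16 346:15 347:16 348:15 349:17 350:16 351:15 352:16 353:15 354:15 355:16 356:16 357:15 358:17 359:16 360:16 361:16 362:14 363:16 364:15 365:16 366:16 367:16 368:16 369:15 370:15 371:14 372:16 373:16 374:16 375:16 376:16 377:15 378:1
[... 882 characters left out ...]
:94 319:58 320:36 321:33 322:34 323:34 324:32 325:32 326:28 327:23 328:22 329:22 330:22 331:21 332:22 333:21 334:22 335:22 336:21 337:23 338:21 339:22 340:21 341:21 342:22 343:22 344:22 345:22 346:22 347:21 348:22 349:22 350:22 351:22 352:22 353:23 354:21 355:21 356:21 357:21 358:21 359:21 360:21 361:21 362:22 363:21 364:19 365:21 366:21 367:21 368:21 369:20 370:21 371:21 372:21 373:21 374:21 375:21 376:21 377:21 378:22 379:22 380:22 381:27 382:35 383:41 384:47 385:49 386:51 387:55 388:62 389:70 390:75 391:73 392:70 393:70 394:76 395:86 396:91 397:88 398:90 399:107
cam R in tool [[0.0005, 1.0, -0.0005], [-0.9537, 0.0003, -0.3006], [-0.3006, 0.0006, 0.9537]] center tool [0.0841 0.0006 0.0203]
```

```bash
cat > fit.py <<'E'
from h import *
from scipy.optimize import least_squares
P=np.array([[14.8,33],[22.3,19.1],[22.3,-12.4]])/1000
CS=viewer.get_calibration("scene")
def tf(p,th,dx,du): return np.array([p[0]*np.cos(th)+p[1]*np.sin(th)+dx, .167-(p[1]*np.cos(th)-p[0]*np.sin(th)+du)])
def row(p):
    r=p-[.0841,.0203]; return 242.2+380.2*(-.9537*r[0]-.3006*r[1])/(-.3006*r[0]+.9537*r[1])
def tipw(x,pos): q=tf(np.array([.0023,-.097]),*x); return pos+np.array([-q[0],0,-q[1]])
def res(x,rows,tip,pos):
    e=[row(tf(p,*x))-r for p,r in zip(P,rows)]
    if tip is not None: e+=list((proj(CS,tipw(x,pos))-tip)/1.0)
    return np.array(e)
E
python3 - <<'E'
from fit import *
pos=np.load('w7.npy',allow_pickle=True)[1]['tool_pos']
tip=np.array([357+337/7,132+450/7])+[.6,-.2]   # with bias seen upright
for t in (None,tip):
    r=least_squares(res,[.38,-.004,0],args=((319,298.5,283.5),t,pos),x_scale=[.1,.005,.005]); print(r.x.round(4),r.fun.round(2),'tip-TCP',(tipw(r.x,pos)-pos).round(4))
r=least_squares(lambda x:res([x[0],x[1],0],(319,298.5,283.5),tip,pos),[.38,-.004],x_scale=[.1,.005]); print(r.x.round(4),r.fun.round(2))
E
```

```text
[ 0.1237 -0.0418 -0.0782] [-0. -0. -0.] tip-TCP [ 0.0515  0.     -0.3417]
[ 0.295  -0.0093 -0.0052] [ 1.98 -3.53  1.82 -2.75  0.94] tip-TCP [ 0.0353  0.     -0.2656]
[ 0.3131 -0.0071] [ 1.98 -3.87  2.47 -2.45 -0.65]
```

Run:
```python
import cv2,numpy as np
a,b=[cv2.resize(cv2.imread(f)[240:390,265:365],(400,600),interpolation=2) for f in("pics/w2.png","pics/w7.png")]
cv2.imwrite("pics/c8.png",np.hstack([a,b]))
```

```text
(no output)
```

View pics/c8.png

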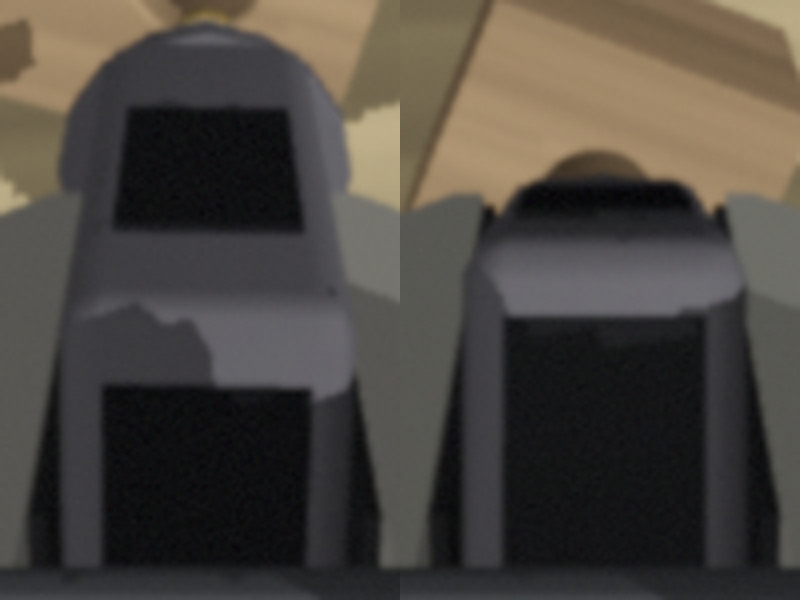

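The view shows the grip tilted about as wanted, with the top-screen edge at row 319 and the front-face silhouette at row 285. The meter also slid about 7 mm along the pads while pivoting. I'll combine those measurements with the scene view of the tip.

Run:
```python
from fit import *
pos=np.load('w7.npy',allow_pickle=True)[1]['tool_pos']; tip=np.array([357+337/7,132+450/7])+[.6,-.2]
B=np.array([.0223,-.039])
def f(x): 
    q=tf(P[0],*x); z=(q-[.0841,.0203])@[-.3006,.9537]
    return [row(q)-319,(z-.1333)*1000/.7,(row(tf(P[1],*x))-292)/2,(row(tf(B,*x))-285)/1.5,*(proj(CS,tipw(x,pos))-tip)]
r=least_squares(f,[.37,-.007,.002],x_scale=[.1,.005,.005]); print(r.x.round(4),np.round(r.fun,2),'tip-TCP',(tipw(r.x,pos)-pos).round(4))
print('sd',np.sqrt(np.diag(np.linalg.inv(r.jac.T@r.jac))).round(4))
```

```text
[ 0.3618 -0.007   0.002 ] [-0.43 -0.02  0.95  0.25 -1.26 -0.07] tip-TCP [ 0.0392  0.     -0.2565]
sd [0.0114 0.0004 0.0007]
```

apply_moves --deltas '[[15,[13,-51,0],0],[15,[13,-51,0],0],[15,[13,-51,0],0],[15,[13,-51,0],0],[15,[13,-51,0],0]]' --grip_force 35

```text
t: 12.92
tool_pos: [0.4515, -0.0377, 0.3665]
orientation: [0.001, -3.139, -0.001]
force: [1.4, -0.4, -1.1]
opening: 0.026
```

apply_moves --deltas '[[15,[13,-51,0],0],[15,[13,-50,0],0],[15,[0,0,0],0],[15,[0,0,15],0],[15,[0,0,0],0]]'

```text
t: 13.55
tool_pos: [0.4262, -0.1359, 0.3505]
orientation: [0.003, -3.138, -0.003]
force: [-0.5, -0.1, -1.7]
opening: 0.026
```

Run:
```python
from h import *
go(.4263,-.1375,.3417)
s=robot.read_state(); cs=viewer.get_calibration("scene"); im=viewer.read_camera("scene"); cv2.imwrite("pics/s9.png",im)
w=viewer.read_camera("wrist"); cv2.imwrite("pics/w9.png",w); c=viewer.get_calibration("wrist")
tip=s['tool_pos']+[.0392,0,-.2565]
f=lambda p:((p-[210,160])*5).round(0)
print('tip',f(proj(cs,tip)),'ring',f(proj(cs,[.4748,-.1375,.062])),'tip landed est', f(proj(cs,tip-np.array([-.371,0,.929])*.0)))
W=cv2.resize(im[160:270,210:300],(450,550),interpolation=2); W2=cv2.resize(w[240:390,265:365],(333,500),interpolation=2)
O=np.zeros((550,790,3),np.uint8); O[:,:450]=W; O[:500,455:788]=W2; cv2.imwrite("pics/c9.png",O)
g=w.max(2); print(' '.join(f'{r}:{int(np.median(g[r,312:322]))}' for r in range(270,330)))
```

```text
t 13.55 pos [ 0.4262 -0.1359  0.3505] ydir 1.573 zaxis [-0.0039  0.0022 -1.    ] F [-0.53 -0.12 -1.75] open 0.026 q6 -2.0
delta now-axes mm [-0.1 -1.6  8.8]
tip [167. 309.] ring [178. 364.] tip landed est [167. 309.]
270:173 271:176 272:179 273:180 274:180 275:179 276:178 277:171 278:147 279:90 280:57 281:68 282:101 283:108 284:70 285:37 286:24 287:14 288:11 289:11 290:11 291:16 292:24 293:31 294:34 295:37 296:39 297:41 298:47 299:57 300:67 301:77 302:84 303:88 304:92 305:95 306:98 307:101 308:104 309:107 310:109 311:110 312:111 313:110 314:110 315:110 316:110 317:107 318:95 319:65 320:40 321:32 322:33 323:32 324:31 325:31 326:29 327:25 328:22 329:22
```

View pics/c9.png

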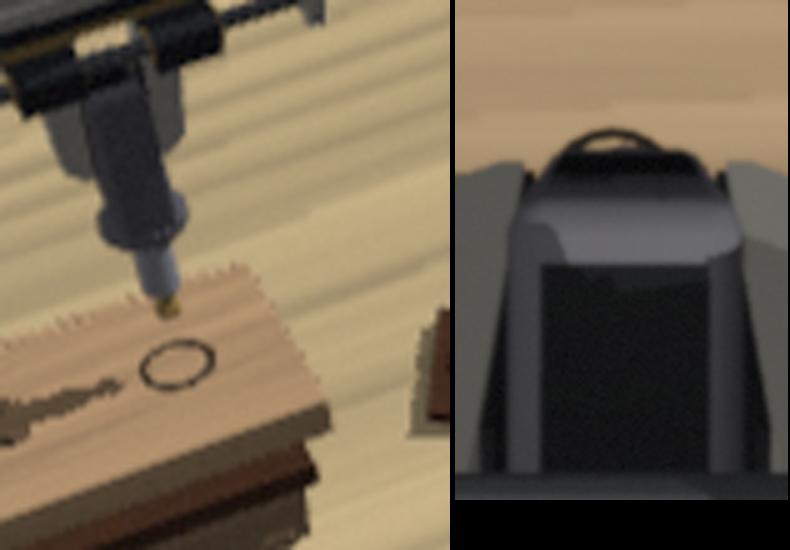

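The tip is where predicted, at about (169,311) against (167,309), and just beyond the ring centre at (178,364). The tilt hasn't changed since the lift (row 319). Approaching along the face normal.

apply_moves --deltas '[[15,[-4,-1.6,14],0],[15,[-3.5,0,11],0],[15,[0,0,1],0],[15,[0,0,0],0],[15,[0,0,0],0]]'

```text
t: 14.28
tool_pos: [0.4343, -0.139, 0.3276]
orientation: [-0.0, 3.141, -0.0]
force: [-0.7, 0.4, -1.1]
opening: 0.0256
```

apply_moves --deltas '[[15,[-1.1,0,2.8],0],[15,[0,0,0],0],[15,[0,0,0],0]]'

```text
t: 14.65
tool_pos: [0.4353, -0.139, 0.3245]
orientation: [-0.0, 3.142, -0.0]
force: [1.1, -0.6, -1.9]
opening: 0.0259
```

apply_moves --deltas '[[15,[-1.1,0.5,2.8],0],[15,[0,0,0],0],[15,[0,0,0],0]]'

```text
t: 15.02
tool_pos: [0.4364, -0.1384, 0.3216]
orientation: [0.0, -3.141, -0.0]
force: [0.7, -0.6, -1.9]
opening: 0.026
```

apply_moves --deltas '[[15,[-1.1,0,2.8],0],[15,[0,0,0],0],[15,[0,0,0],0]]'

```text
t: 15.4
tool_pos: [0.4375, -0.1384, 0.3189]
orientation: [0.0, -3.141, -0.0]
force: [-2.2, 1.4, 0.6]
opening: 0.0259
```

apply_moves --deltas '[[15,[-0.7,0,1.9],0],[15,[0,0,0],0],[15,[0,0,0],0]]'

```text
t: 15.78
tool_pos: [0.4382, -0.1384, 0.3169]
orientation: [0.0, -3.141, -0.0]
force: [-2.4, -0.2, 1.5]
opening: 0.0255
```

```bash
cat > avg.py <<'E'
from h import *
f=[]
for i in range(10):
    im=viewer.read_camera("wrist"); s=robot.read_state(); f.append(s['force'])
F=np.mean(f,0)+[0,0,1.85]; print('mean contact F',F.round(2),'sd',(np.std(f,0)/10**.5).round(2),'normal',(F@[-.371,0,.929]).round(2),'along',(F@[.929,0,.371]).round(2),s['t'],s['tool_pos'].round(4))
g=im.max(2); print(' '.join(f'{r}:{int(np.median(g[r,312:322]))}' for r in range(280,324,2)))
E
python3 avg.py
```

```text
mean contact F [-2.37  0.47  3.47] sd [0.18 0.09 0.16] normal 4.11 along -0.91 16.275 [ 0.4382 -0.1384  0.3169]
280:162 282:65 284:38 286:25 288:11 290:13 292:17 294:29 296:40 298:48 300:69 302:86 304:93 306:99 308:105 310:111 312:112 314:113 316:112 318:97 320:41 322:32
```

apply_moves --deltas '[[15,[-0.2,0,0.5],0],[15,[0,0,0],0],[15,[0,0,0],0],[15,[0,0,0],0]]'

```text
t: 16.77
tool_pos: [0.4384, -0.1384, 0.3164]
orientation: [0.0, -3.141, -0.0]
force: [-1.9, -0.2, 1.6]
opening: 0.0259
```

```bash
python3 avg.py
python3 - <<'E'
from h import *
cs=viewer.get_calibration("scene"); im=viewer.read_camera("scene"); cv2.imwrite("pics/s10.png",im)
T=viewer.read_camera("top"); cv2.imwrite("pics/t10.png",T)
print((proj(cs,[.4748,-.1375,.062])-[210,180])*7)
cv2.imwrite("pics/c10.png",cv2.resize(im[180:260,210:290],(560,560),interpolation=2))
E
```

```text
mean contact F [-2.82  0.64  3.51] sd [0.14 0.14 0.11] normal 4.3 along -1.32 17.275 [ 0.4384 -0.1384  0.3164]
280:162 282:65 284:39 286:25 288:11 290:13 292:17 294:29 296:40 298:48 300:68 302:85 304:94 306:99 308:105 310:111 312:113 314:112 316:111 318:97 320:40 322:31
[249.63645188 369.83851664]
```

View pics/c10.png

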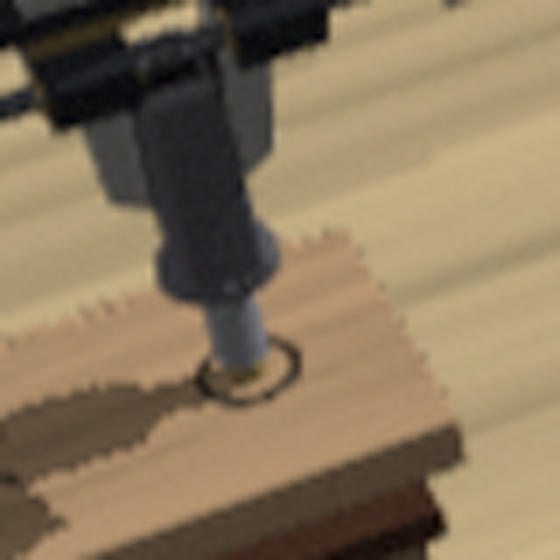

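```bash
python3 -c "
from plant import order
print(order.close_job())"
```

```text
the job is handed in; nothing more can be done
None
```

The job is handed in at about 17 s of the 48 s allowed. The arm is still holding the meter with its tip pressed inside the pencilled ring.

- **Check on the pad:** I lifted the grey meter out of its holder and pressed it upright on the pad farthest to the robot's right. The tip went in about 5.6 mm by height. Averaged force just before the last 1.5 mm agreed; one noisy reading at full press (about 5 N) would mean more. I held it there for about half a second.
- **Tilting:** The moves cannot tilt the tool, so I put the nose a little way back into its own hole. With a light grip I then pivoted the meter in the jaws against the rim. It slid about 7 mm along the pads while pivoting, and I allowed for that afterwards.
- **On the ring:** I approached along the face normal. The last picture shows the tip inside the ring, with some brass still visible.

**Last checks:**
- **Tilt:** I measured about 0.36 rad against the board's 0.38, roughly 1° off square. It did not change under the press.
- **Depth:** Two estimates disagreed somewhat. Travel since the last contact-free reading gives at most about 5.5 mm. The 4.3 N normal force suggests about 7 mm. Both are near half way (6 mm) and well short of the 12 mm stop.
- **Sideways force:** About 1.3 N of force remained down the slope, with no slip seen.
- **Other things:** I kept the arm away from the tape, bottle, offcut and green meter, but I did not check them in a final picture.

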